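# Turn the spice carousel to the marked jar and hold it there

### The job

Gently turn the spice carousel by the wooden bar handle on top of its post until the jar with the yellow-marked lid stands at the front, in line with the red pointer on the carousel's foot, and hold the turntable still there. Do not touch the jars, keep them all standing in their pockets, and leave the other things on the worktop alone. Finish while still gripping the handle: do not let go at the end.

Things in the scene. Friction and masses are not known exactly. Their poses are not given: they have to be found in the camera images.
- foot: fixed round wooden foot of the spice carousel, 216 mm diameter, 12 mm high, with a tongue that bears a red pointer. Origin on the worktop, on the turning axis; its own -x axis points from the turning axis to the pointer, which is the carousel's front; z up. (Over the worktop's rear left hangs a wall cabinet: underside 600 mm above the worktop, front face at x = 0.57 m, right end at y = 0.10 m; keep the wrist clear of it)
- pointer (a point): red pointer on the tongue of the foot, 130 mm from the turning axis, 12 mm above the worktop
- disc (a point): pale wooden disc, 222 mm diameter, top 24 mm above the worktop, on the same axis as the foot. Five steel cup-shaped pockets (45 mm high, 47 mm inner diameter) at 75 mm from the axis, 72 degrees apart, one jar in each; a thin steel post stands in the middle and bears the handle. Point on the turning axis, at the disc's top, 24 mm above the worktop. It turns either way without stops or spring, against light friction (about 0.03 N m)
- turntable (a joint): turning angle of the turntable since the start (rad), anticlockwise from above positive; it does not tell where the front is
- knob_grip (a point): centre of the dark wooden bar handle fixed on top of the post, on the turning axis, 172 mm above the worktop. The bar is level, 64 mm long along its own y axis, 18 mm thick along its own x axis, 34 mm high; it turns with the turntable. Jar lids end at 130 mm above the worktop, below the bar
- knob: the same bar handle; origin at its centre, axes as for knob_grip
- marked_jar_mid (a point): spice jar (dark lid) marked by a yellow dot on its lid and a yellow band round it, the one to bring to the front; 41 mm diameter, 105 mm tall, loose in a pocket of the turntable; point on its axis, 52 mm above its underside; z up
- jar_b_mid (a point): spice jar like the marked one but without any yellow on its dark lid; 41 mm diameter, 105 mm tall, loose in a pocket of the turntable; point on its axis, 52 mm above its underside; z up
- jar_c_mid (a point): spice jar with a dark lid and a dark blue and white label; 41 mm diameter, 105 mm tall, loose in a pocket of the turntable; point on its axis, 52 mm above its underside; z up
- jar_d_mid (a point): a second spice jar with a dark lid and a dark blue and white label; 41 mm diameter, 105 mm tall, loose in a pocket of the turntable; point on its axis, 52 mm above its underside; z up
- shaker_mid (a point): white shaker with a grey cap, 44 mm diameter, 90 mm tall, loose in a pocket of the turntable; point on its axis, 45 mm above its underside; z up
- tub_1_mid (a point): bystander: small yoghurt tub, 72 mm wide, 72 mm tall, on the right; point at its centre
- glass_1_mid (a point): bystander: drinking glass, 80 mm diameter, 91 mm tall, on the right; point at its centre
- cheese_1_mid (a point): bystander: block of cheese, 73x102x37 mm, at the near left; point at its centre
There are look-alikes about, which are no part of the job. What is shaped like the part that bears jar_c_mid but pink or turquoise is not meant.

How it is judged:
On the way:
1. the handle is gripped (contact force between the fingers and knob above 2 N), for 0.2 s.
At the end, for the whole second after the job is handed in: The marked jar stands on the pointer's side with its axis within 12 mm sideways of the line from the turning axis through the pointer, the fingers still grip the bar handle (over 2 N), the turntable is still (under 0.05 rad/s), and all five jars stand upright (within 0.2 rad) in their pockets (contact force between the fingers and knob above 2 N and y of marked_jar_mid in the frame of foot between -0.012 and 0.012 m and x of marked_jar_mid in the frame of foot below -0.06 m and velocity of joint turntable between -0.05 and 0.05 rad/s and angle between each of marked_jar_mid, jar_b_mid, jar_c_mid, jar_d_mid, shaker_mid's own z axis and vertical below 0.2 rad and horizontal distance between marked_jar_mid and foot between 0.065 and 0.085 m and height (world z) of each of marked_jar_mid, jar_b_mid, jar_c_mid, jar_d_mid, shaker_mid below 0.085 m and horizontal distance between jar_b_mid and foot between 0.065 and 0.085 m and horizontal distance between jar_c_mid and foot between 0.065 and 0.085 m and horizontal distance between jar_d_mid and foot between 0.065 and 0.085 m and horizontal distance between shaker_mid and foot between 0.065 and 0.085 m); the arm keeps its last pose, push and grip.
It fails at once if the robot touches a jar (over 3 N) (contact force between any of the fingers, the arm and marked_jar above 3 N or contact force between any of the fingers, the arm and jar_b above 3 N or contact force between any of the fingers, the arm and jar_c above 3 N or contact force between any of the fingers, the arm and jar_d above 3 N or contact force between any of the fingers, the arm and shaker above 3 N).
It fails at once if a jar tips over (angle between any of marked_jar_mid, jar_b_mid, jar_c_mid, jar_d_mid, shaker_mid's own z axis and vertical above 0.35 rad).
It fails at once if the tub, glass or cheese is moved more than 30 mm (distance of any of tub_1_mid, glass_1_mid, cheese_1_mid from where it was at the start of the episode above 0.03 m).
It also fails if it takes over 54 s, if anything falls off the work surface, if the arm or the gripper's body presses on something with over 40 N, if the wrist force passes 120 N, or if a joint passes its speed limit or range.

### The arm

A 6-joint arm with a two-finger parallel gripper is mounted at the origin on a cart in front of the work surface, level with it; the furniture and walls round the work are solid. World frame = base frame: x ahead of the robot, y to its left, z up, the work surface at z = 0. Lengths are in m, angles in rad, forces in N, time in s.
With the tool pointing down it reaches from about 0.425 to 0.95 m from the base axis. Payload 3.5 kg.
Tool frame: the origin (TCP) lies at the very end of the fingers, on their centre line; the grasp point (between the pads) lies 19 mm behind it; z points along the fingers, y is the line along which they close (so a half turn about z gives the same grasp; the last joint's range is limited). The gripper opens to 85 mm and grips with 20 to 120 N. Pads are 22 mm wide; open, the fingers measure 114 mm over their backs; the gripper's body (76 mm by 85 mm) begins 54 mm behind the grasp point. The pads swing forward as they close: fully open they stand 13 mm farther back than shut.
Start: joints at [1.158, 0.286, 1.577, -0, 1.279, -0.15], TCP at [0.175, 0.652, 0.203] pointing down, gripper open.
Joint ranges: [-2.77, 2.77], [-0.9, 2.22], [0.21, 2.48], [-1.53, 4.67], [0.24, 2.81], [-2.84, 2.84]. Speed limits (rad/s): [2.79, 2.79, 3.14, 3.14, 3.14, 3.14].

### API

Orientations are given as a unit quaternion [x, y, z, w].
In Python, from plant import ctrl, optics, sign_off gives the robot as it stands.
- The arm moves only by the shell command python3 -m creep 'ROWS' [FORCE]. ROWS is JSON, a list of rows, each an object of numbers: "x", "y", "z": the shift along the tool's x, y, z in mm; "rx", "ry", "rz": the turn, a rotation vector about the tool's x, y, z in degrees; "grip": the opening, from 0 (shut) to 1 (fully open). In form: [{"x": .., "y": .., "z": .., "rx": .., "ry": .., "rz": .., "grip": ..}, ...]. A call has exactly 10 rows; each row shifts and turns the commanded pose from where the row before left it, along the tool's axes as they then stand; what a row does not reach is not made up. A row lasts 1/12 s, in which the tool goes at most 41.7 mm and 7.16 degrees, less where a joint would pass 70% of its speed; a pose out of reach is approached as far as the arm can. A call with a gripper value outside its range is refused whole. The fingers move at their own pace and stop on an object; FORCE is the grip in N (left out, the last holds). Time passes only in rows, so rows that do not move let the fingers close, or fill a call up. It gives the time, the measured TCP pose, the force, the opening and the grip force at its end, in the units of the state.
- ctrl.get_state(): the state, without advancing time (a new reading comes with each control period).
- optics.read_camera(name): name is "scene" or "top" or "wrist"; returns a dict with "color" (400x640x3 uint8, blue, green, red), "K" (3x3 intrinsics, pixels), "R" (3x3) and "t" (3): a world point X has camera coordinates R X + t. Camera axes: x right, y down, z forward; pixel columns grow to the right and rows downward; lengths in m; the calibration is good to about 2 mm. A picture is of the moment at which its call begins. There is no depth.
- sign_off(): hands the job in; it is judged then, once.
The state is a dict: "time": time; "qpos": joint angles; "dq": joint speeds; "joint_efforts": joint torques, N m; "eef_pos": TCP position; "tcp_rot": TCP orientation; "contact_force": force on the tool from outside, world axes, zero at the start; "wrist_torque": the same for the moment, N m; "opening": opening from 0.0 (shut) to 1.0 (fully open); "finger_force": force on a finger pad.
Only numpy, scipy, OpenCV 4.12 (cv2) and the standard library are available. Lean on these libraries where they do the work, as an engineer would, in place of code of your own. Each camera call takes 0.05 s, during which the arm holds its last target. There are 200 camera calls.

## Working session

There is one attempt and no reset: what is moved stays moved. The work goes in short steps, Python scripts to look and compute and a shell command to move; the robot and the scene stay as the last step left them, time stands still between calls to the robot, and variables do not carry over. Pictures are saved under pics/ and viewed, at most 10 in all, crops included, and the job is handed in when it is done.

```bash
mkdir -p pics; python3 - <<'E'
from plant import ctrl, optics
import cv2,pickle
for n in("scene","top"):
    c=optics.read_camera(n); pickle.dump(c,open(f"{n}0.pkl","wb")); cv2.imwrite(f"pics/{n}0.png",c["color"])
    print(n,c["K"].tolist(),c["R"].tolist(),c["t"].tolist())
s=ctrl.get_state(); print(s)
E
```

```text
scene [[428.78967006325513, 0.0, 322.26104332547595], [0.0, 428.78967006325513, 198.26973194776934], [0.0, 0.0, 1.0]] [[0.5116395886993288, -0.8591873054195309, -0.004701646680368735], [-0.3456225736437654, -0.20079962082222177, -0.916637632254705], [0.7866193284324007, 0.47061309637915666, -0.39969156314961307]] [-0.226519261175128, 0.2951754561038247, 0.8514174358926614]
top [[483.745851188516, 0.0, 317.35752311971464], [0.0, 483.745851188516, 189.93650876176326], [0.0, 0.0, 1.0]] [[-0.00553789773093114, -0.9999826603545431, 0.0020026679634670367], [-0.9910965565467288, 0.005222241692546459, -0.133042639003145], [0.13302987367481892, -0.002721613851151267, -0.9911082915242444]] [0.04840349125846408, 0.5496040823831643, 1.420920903827148]
{'time': 0.1, 'qpos': array([ 1.15796916e+00,  2.87145147e-01,  1.57804532e+00, -4.94306279e-06,
        1.27860871e+00, -1.50021889e-01]), 'dq': array([-0.0020362 , -0.00192676, -0.00144609,  0.00137009,  0.00019023,
        0.00119241]), 'joint_efforts': array([ 9.68665227e-04, -4.07297266e+01, -2.93698686e+01, -1.49486823e-04,
        3.46467998e-03,  2.33991693e-05]), 'eef_pos': array([0.17507566, 0.65121111, 0.20123221]), 'tcp_rot': array([ 1.31024028e-01,  9.91378579e-01, -1.06051955e-03, -3.04130434e-04]), 'contact_force': array([-0.73691699,  0.11531413,  0.03934451]), 'wrist_torque': array([-0.00010211,  0.03065567,  0.01571533]), 'finger_force': 0.0, 'opening': 0.9998112456286852}
```

View pics/scene0.png

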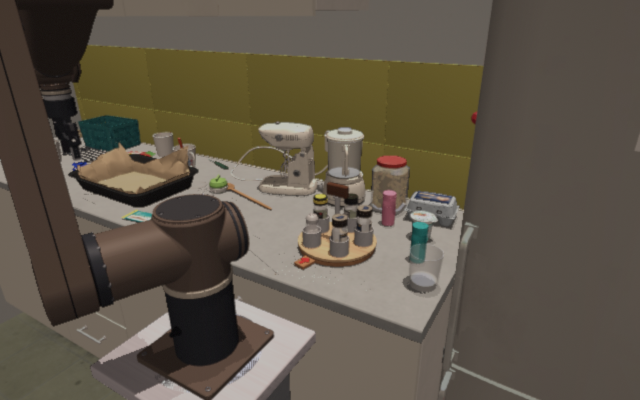

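View pics/top0.png

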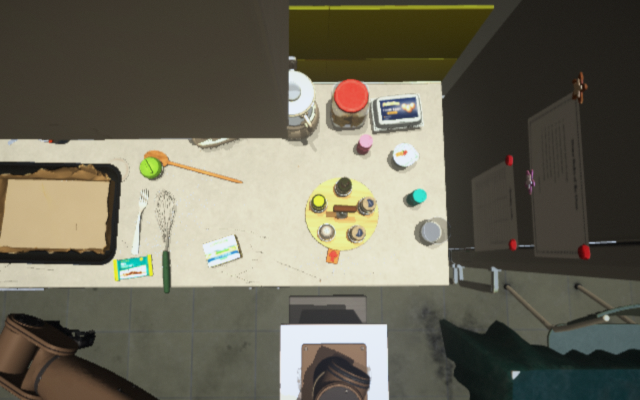

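The top view shows the carousel around (342,215), with its pointer at about (332,257). The yellow-lidded jar is at (318,202), a shaker at (326,232) and dark lids at (343,186), (367,205) and (365,233). The pink and turquoise jars standing apart, at (364,144) and (417,197), are look-alikes and not meant. An enlarged crop will confirm this.

```bash
python3 - <<'E'
import cv2,pickle,numpy as np
c=pickle.load(open("top0.pkl","rb"))["color"][165:275,290:395]
d=pickle.load(open("scene0.pkl","rb"))["color"][180:280,285:385]
a=cv2.resize(c,None,fx=5,fy=5,interpolation=cv2.INTER_CUBIC)
cv2.imwrite("pics/crop_top.png",a)
E
```

```text
(no output)
```

View pics/crop_top.png

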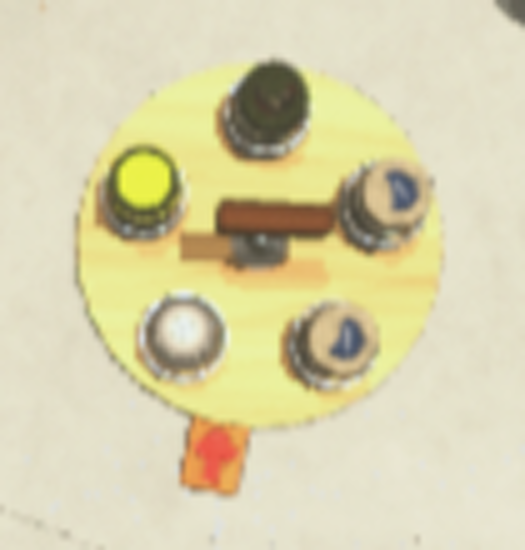

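The crop confirms it. The only lid with a yellow dot is at crop (143,182), which is full-image (318.6,201.4). The bar runs from (217,217) to (333,218), the disc's rim spans x 75–443 and y 60–430, and the pointer is at (215,452).

```bash
cat > h.py <<'E'
import numpy as np,pickle
def px(c,u,v,z):
    R,t,K=(np.array(c[k]) for k in("R","t","K")); C=-R.T@t
    d=R.T@np.linalg.solve(K,[u,v,1]); return C+d*(z-C[2])/d[2]
E
python3 - <<'E'
from h import *
from scipy.spatial.transform import Rotation as Ro
c=pickle.load(open("top0.pkl","rb"))
f=lambda a,b,z:px(c,290+(a-2)/5,165+(b-2)/5,z)
print("cam",-np.array(c["R"]).T@c["t"])
ax=f(259,245,.024);po=f(215,452,.012);lid=f(143,182,.130);b1=f(217,213,.189);b2=f(333,214,.189)
print("axis",ax,"ptr",po,np.linalg.norm((po-ax)[:2]),"lid",lid,np.linalg.norm((lid-ax)[:2]))
print("bar",b1,b2,(b1+b2)/2,np.linalg.norm(b1-b2))
for n,p in(("shaker",f(183,325,.116)),("b",f(275,90,.130)),("c",f(395,193,.13)),("d",f(340,337,.13))): print(n,p,np.linalg.norm((p-ax)[:2]))
an=lambda v:np.degrees(np.arctan2(v[1],v[0]))
print("ptr",an(po-ax),"jar",an(lid-ax),"bar",an(b1-b2))
from plant import ctrl
s=ctrl.get_state();print(Ro.from_quat(s["tcp_rot"]).as_matrix().round(4))
E
```

```text
cam [0.35595384 0.04939968 1.48131033]
axis [ 0.47907143 -0.02681151  0.024     ] ptr [0.35530369 0.0005732  0.012     ] 0.12676109962588858 lid [0.50595338 0.04349542 0.13      ] 0.07527086997420197
bar [0.48246251 0.00414529 0.189     ] [ 0.48159124 -0.0580952   0.189     ] [ 0.48202688 -0.02697495  0.189     ] 0.06224658616688217
shaker [0.42635489 0.02136763 0.116     ] 0.07141612991320512
b [ 0.55783377 -0.03137403  0.13      ] 0.07889437711940442
c [ 0.4989854  -0.09802876  0.13      ] 0.07394905026068706
d [ 0.41848371 -0.0657879   0.13      ] 0.07204186606714251
ptr 167.52379952501116 jar 69.07557677588953 bar 89.19799656368706
[[-9.657e-01  2.598e-01 -9.000e-04]
 [ 2.598e-01  9.657e-01 -2.000e-03]
 [ 3.000e-04 -2.200e-03 -1.000e+00]]
```

The turning axis is at about (0.480, -0.027). The marked jar sits at 69° and the pointer at 167.5°, so the turntable needs about +98.5°. The last joint has room for that. I'll travel round in a bow to keep within reach, slightly raised.

```bash
python3 -m creep '[{"x":-25,"y":-23,"z":-5,"grip":1},{"x":-25,"y":-23,"z":-5,"grip":1},{"x":-25,"y":-23,"z":-5,"grip":1},{"x":-25,"y":-23,"z":-5,"grip":1},{"x":-25,"y":-23,"z":-5,"grip":1},{"x":-25,"y":-23,"z":-5,"grip":1},{"x":-25,"y":-23,"z":-5,"grip":1},{"x":-25,"y":-23,"z":-5,"grip":1},{"x":-25,"y":-23,"z":-5,"grip":1},{"x":-25,"y":-23,"z":-5,"grip":1}]'
python3 -m creep '[{"x":-21,"y":-33,"grip":1},{"x":-21,"y":-33,"grip":1},{"x":-21,"y":-33,"grip":1},{"x":-21,"y":-33,"grip":1},{"x":-21,"y":-33,"grip":1},{"x":-21,"y":-33,"grip":1},{"x":-21,"y":-33,"grip":1},{"x":-21,"y":-33,"grip":1},{"x":-21,"y":-33,"grip":1},{"x":-21,"y":-33,"grip":1}]'
python3 -m creep '[{"rz":7,"grip":1},{"rz":7,"grip":1},{"rz":7,"grip":1},{"rz":7,"grip":1},{"rz":7,"grip":1},{"rz":7,"grip":1},{"rz":7,"grip":1},{"rz":7,"grip":1},{"rz":7,"grip":1},{"rz":7,"grip":1}]'
python3 - <<'E'
from h import *
from plant import ctrl
from scipy.spatial.transform import Rotation as Ro
s=ctrl.get_state();print(s["qpos"].round(3),s["eef_pos"]);M=Ro.from_quat(s["tcp_rot"]).as_matrix();print(M.round(4))
print("to go mm",1000*M.T@(np.array([.480,-.027,.25])-s["eef_pos"]))
E
```

```text
[ 1.158  0.287  1.578 -0.     1.279 -0.15 ] [0.17507566 0.65121111 0.20123221]
[[-9.657e-01  2.598e-01 -9.000e-04]
 [ 2.598e-01  9.657e-01 -2.000e-03]
 [ 3.000e-04 -2.200e-03 -1.000e+00]]
to go mm [-470.63108462 -575.81417407  -47.66422293]$[0]: bad value
$[0]: bad value
$[0]: bad value
```

```bash
python3 -m creep '[{"x":-25,"y":-23,"z":-5,"rx":0,"ry":0,"rz":0,"grip":1},{"x":-25,"y":-23,"z":-5,"rx":0,"ry":0,"rz":0,"grip":1},{"x":-25,"y":-23,"z":-5,"rx":0,"ry":0,"rz":0,"grip":1},{"x":-25,"y":-23,"z":-5,"rx":0,"ry":0,"rz":0,"grip":1},{"x":-25,"y":-23,"z":-5,"rx":0,"ry":0,"rz":0,"grip":1},{"x":-25,"y":-23,"z":-5,"rx":0,"ry":0,"rz":0,"grip":1},{"x":-25,"y":-23,"z":-5,"rx":0,"ry":0,"rz":0,"grip":1},{"x":-25,"y":-23,"z":-5,"rx":0,"ry":0,"rz":0,"grip":1},{"x":-25,"y":-23,"z":-5,"rx":0,"ry":0,"rz":0,"grip":1},{"x":-25,"y":-23,"z":-5,"rx":0,"ry":0,"rz":0,"grip":1}]'
```

```text
time: 0.93
eef_pos: [0.3572, 0.3631, 0.2523]
tcp_rot: [0.131, 0.991, -0.0, -0.0]
contact_force: [-0.5, -0.0, 0.9]
opening: 0.997
finger_force: 0.0
```

All keys are needed in every row. On to the next legs.

```bash
python3 -m creep '[{"x":-21,"y":-33,"z":0,"rx":0,"ry":0,"rz":0,"grip":1},{"x":-21,"y":-33,"z":0,"rx":0,"ry":0,"rz":0,"grip":1},{"x":-21,"y":-33,"z":0,"rx":0,"ry":0,"rz":0,"grip":1},{"x":-21,"y":-33,"z":0,"rx":0,"ry":0,"rz":0,"grip":1},{"x":-21,"y":-33,"z":0,"rx":0,"ry":0,"rz":0,"grip":1},{"x":-21,"y":-33,"z":0,"rx":0,"ry":0,"rz":0,"grip":1},{"x":-21,"y":-33,"z":0,"rx":0,"ry":0,"rz":0,"grip":1},{"x":-21,"y":-33,"z":0,"rx":0,"ry":0,"rz":0,"grip":1},{"x":-21,"y":-33,"z":0,"rx":0,"ry":0,"rz":0,"grip":1},{"x":-21,"y":-33,"z":0,"rx":0,"ry":0,"rz":0,"grip":1}]'
python3 -m creep '[{"x":0,"y":0,"z":0,"rx":0,"ry":0,"rz":7,"grip":1},{"x":0,"y":0,"z":0,"rx":0,"ry":0,"rz":7,"grip":1},{"x":0,"y":0,"z":0,"rx":0,"ry":0,"rz":7,"grip":1},{"x":0,"y":0,"z":0,"rx":0,"ry":0,"rz":7,"grip":1},{"x":0,"y":0,"z":0,"rx":0,"ry":0,"rz":7,"grip":1},{"x":0,"y":0,"z":0,"rx":0,"ry":0,"rz":7,"grip":1},{"x":0,"y":0,"z":0,"rx":0,"ry":0,"rz":7,"grip":1},{"x":0,"y":0,"z":0,"rx":0,"ry":0,"rz":7,"grip":1},{"x":0,"y":0,"z":0,"rx":0,"ry":0,"rz":7,"grip":1},{"x":0,"y":0,"z":0,"rx":0,"ry":0,"rz":6,"grip":1}]'
cat > st.py <<'E'
from h import *
from plant import ctrl,optics
from scipy.spatial.transform import Rotation as Ro
import cv2,sys
s=ctrl.get_state();print(s["qpos"].round(3),s["eef_pos"],s["opening"],s["finger_force"]);M=Ro.from_quat(s["tcp_rot"]).as_matrix();print(M.round(4))
print("y-axis angle",np.degrees(np.arctan2(M[1,1],M[0,1])))
print("to go mm",1000*M.T@(np.array([.480,-.027,.155])-s["eef_pos"]))
E
python3 st.py
python3 - <<'E'
from plant import optics
import cv2,pickle
c=optics.read_camera("wrist");pickle.dump(c,open("w1.pkl","wb"));cv2.imwrite("pics/w1.png",c["color"])
E
```

```text
time: 1.77
eef_pos: [0.4739, -0.0103, 0.2522]
tcp_rot: [0.131, 0.991, 0.0, -0.0]
contact_force: [1.2, 0.5, -0.1]
opening: 0.999
finger_force: 0.0
time: 2.6
eef_pos: [0.4737, -0.0084, 0.2519]
tcp_rot: [0.672, 0.741, -0.0, -0.0]
contact_force: [-0.3, -0.4, 0.1]
opening: 0.998
finger_force: 0.0
[-0.232 -0.208  1.996  0.     1.354 -0.33 ] [ 0.47366011 -0.00836323  0.25194705] 0.9978040438998234 0.0
[[-9.780e-02  9.952e-01 -1.100e-03]
 [ 9.952e-01  9.780e-02  3.000e-04]
 [ 4.000e-04 -1.000e-03 -1.000e+00]]
y-axis angle 5.610496124684938
to go mm [-19.20368629   4.58632685  96.93522136]
```

View pics/w1.png

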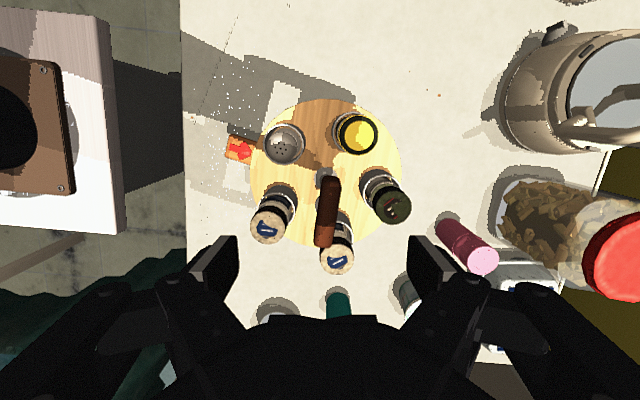

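The wrist view shows the bar's top from about (332,181) to (324,243), the yellow lid at (358,134), the red pointer at (240,152) and the disc around (326,172). I'll triangulate these as a check.

```bash
python3 - <<'E'
from h import *
import cv2
c=pickle.load(open("w1.pkl","rb"))
im=cv2.resize(c["color"][90:285,220:420],None,fx=4,fy=4,interpolation=cv2.INTER_CUBIC)[:600]
cv2.imwrite("pics/w1c.png",im[:600,:800])
E
```

```text
(no output)
```

View pics/w1c.png

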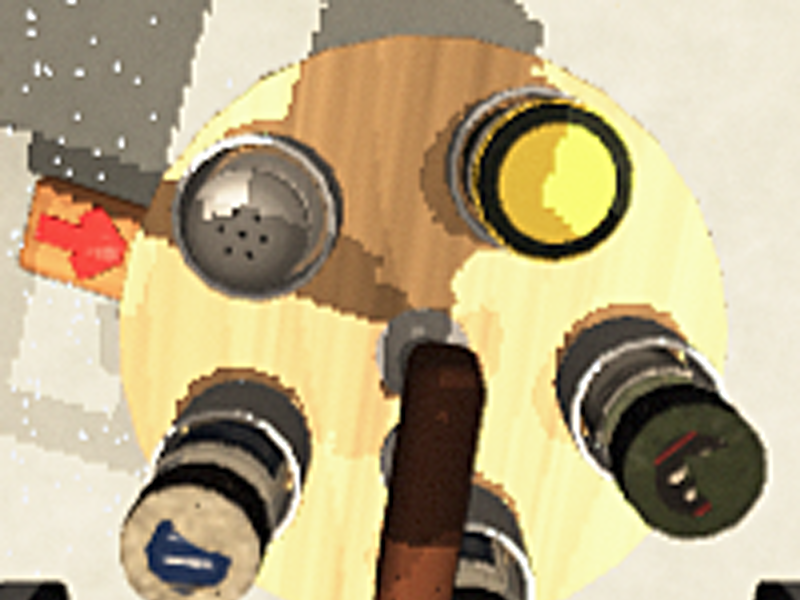

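```bash
python3 - <<'E'
from h import *
c=pickle.load(open("w1.pkl","rb"))
f=lambda a,b,z:px(c,220+(a-1.5)/4,90+(b-1.5)/4,z)
print("cam",-np.array(c["R"]).T@c["t"])
p1=f(447,387,.189);p2=f(417,600,.189);l1=f(410,395,.189);l2=f(379,590,.189);r1=f(484,385,.189);r2=f(456,590,.189)
an=lambda v:np.degrees(np.arctan2(v[1],v[0]))
print(p1,p2,an(l1-l2),an(r1-r2),l1,r1)
for a in((410,350),(484,350)):print(f(*a,.189),f(*a,.155))
lid=f(556,180,.130);po=f(82,243,.012);L=f(120,335,.024);Rr=f(727,335,.024);T=f(423,36,.024)
print("lid",lid,"ptr",po,"disc L,R,T",L,Rr,T,"axis",(L+Rr)/2,T[1]-.111)
E
```

```text
cam [0.46776551 0.05825864 0.4225654 ]
[0.48063712 0.0026929  0.189     ] [ 0.47915847 -0.04712493  0.189     ] 86.84625724971477 89.01271311999645 [4.72923325e-01 1.55343930e-04 1.89000000e-01] [0.48847224 0.00391041 0.189     ]
[0.47195988 0.00995522 0.189     ] [0.47257045 0.00292372 0.155     ]
[0.48759485 0.01150073 0.189     ] [0.49048139 0.00469421 0.155     ]
lid [0.50583184 0.04553262 0.13      ] ptr [0.35235457 0.00114697 0.012     ] disc L,R,T [ 0.37013575 -0.02897479  0.024     ] [ 0.58823086 -0.00742122  0.024     ] [0.46871898 0.08376512 0.024     ] axis [ 0.4791833 -0.018198   0.024    ] -0.02723487672701655
```

Both cameras agree: axis at about (0.480, -0.027), bar at about 88.5°, turn needed about 98°. I'll align and descend.

```bash
python3 -m creep '[{"x":-10,"y":3,"z":0,"rx":0,"ry":0,"rz":0,"grip":1},{"x":-9,"y":2,"z":0,"rx":0,"ry":0,"rz":0,"grip":1},{"x":0,"y":0,"z":0,"rx":0,"ry":0,"rz":4,"grip":1},{"x":0,"y":0,"z":0,"rx":0,"ry":0,"rz":3,"grip":1},{"x":0,"y":0,"z":10,"rx":0,"ry":0,"rz":0,"grip":1},{"x":0,"y":0,"z":10,"rx":0,"ry":0,"rz":0,"grip":1},{"x":0,"y":0,"z":10,"rx":0,"ry":0,"rz":0,"grip":1},{"x":0,"y":0,"z":10,"rx":0,"ry":0,"rz":0,"grip":1},{"x":0,"y":0,"z":5,"rx":0,"ry":0,"rz":0,"grip":1},{"x":0,"y":0,"z":0,"rx":0,"ry":0,"rz":0,"grip":1}]' 20
python3 st.py
python3 - <<'E'
from plant import optics
import cv2,pickle
c=optics.read_camera("wrist");pickle.dump(c,open("w2.pkl","wb"));cv2.imwrite("pics/w2.png",c["color"])
E
```

```text
time: 3.48
eef_pos: [0.4797, -0.0265, 0.2051]
tcp_rot: [0.713, 0.701, -0.001, -0.002]
contact_force: [-0.8, 0.2, 0.9]
opening: 1.003
finger_force: 0.0
[-0.267 -0.154  2.036 -0.     1.264 -0.249] [ 0.47973114 -0.02652566  0.20506049] 1.003362794981658 0.0
[[ 0.0178  0.9998 -0.004 ]
 [ 0.9998 -0.0178  0.001 ]
 [ 0.001  -0.0041 -1.    ]]
y-axis angle -1.0198339994332657
to go mm [-0.51749143  0.48010551 50.05848298]
```

View pics/w2.png

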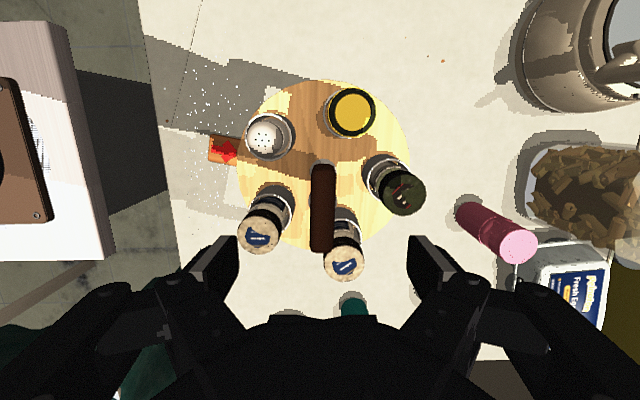

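The bar stands upright in the picture at column 322, midway between the fingers, so it is aligned. I'll go down and close softly.

```bash
python3 -m creep '[{"x":0,"y":0,"z":8,"rx":0,"ry":0,"rz":0,"grip":1},{"x":0,"y":0,"z":8,"rx":0,"ry":0,"rz":0,"grip":1},{"x":0,"y":0,"z":8,"rx":0,"ry":0,"rz":0,"grip":1},{"x":0,"y":0,"z":8,"rx":0,"ry":0,"rz":0,"grip":1},{"x":0,"y":0,"z":8,"rx":0,"ry":0,"rz":0,"grip":1},{"x":0,"y":0,"z":5,"rx":0,"ry":0,"rz":0,"grip":1},{"x":0,"y":0,"z":5,"rx":0,"ry":0,"rz":0,"grip":1},{"x":0,"y":0,"z":0,"rx":0,"ry":0,"rz":0,"grip":1},{"x":0,"y":0,"z":0,"rx":0,"ry":0,"rz":0,"grip":0.5},{"x":0,"y":0,"z":0,"rx":0,"ry":0,"rz":0,"grip":0.4}]' 25
python3 -m creep '[{"x":0,"y":0,"z":0,"rx":0,"ry":0,"rz":0,"grip":0.3},{"x":0,"y":0,"z":0,"rx":0,"ry":0,"rz":0,"grip":0.25},{"x":0,"y":0,"z":0,"rx":0,"ry":0,"rz":0,"grip":0.2},{"x":0,"y":0,"z":0,"rx":0,"ry":0,"rz":0,"grip":0.1},{"x":0,"y":0,"z":0,"rx":0,"ry":0,"rz":0,"grip":0},{"x":0,"y":0,"z":0,"rx":0,"ry":0,"rz":0,"grip":0},{"x":0,"y":0,"z":0,"rx":0,"ry":0,"rz":0,"grip":0},{"x":0,"y":0,"z":0,"rx":0,"ry":0,"rz":0,"grip":0},{"x":0,"y":0,"z":0,"rx":0,"ry":0,"rz":0,"grip":0},{"x":0,"y":0,"z":0,"rx":0,"ry":0,"rz":0,"grip":0}]' 25
python3 st.py
```

```text
time: 4.37
eef_pos: [0.4813, -0.0269, 0.1579]
tcp_rot: [0.714, 0.701, 0.0, 0.0]
contact_force: [-0.0, -0.5, 0.2]
opening: 0.748
finger_force: 0.0
time: 5.2
eef_pos: [0.4794, -0.0268, 0.1579]
tcp_rot: [0.713, 0.701, -0.002, -0.002]
contact_force: [-6.1, -0.3, 4.9]
opening: 0.193
finger_force: 24.4
[-2.670e-01 -1.070e-01  2.083e+00 -1.000e-03  1.170e+00 -2.480e-01] [ 0.47935621 -0.0268114   0.15791603] 0.19272811042946966 24.40962188411504
[[ 1.790e-02  9.998e-01 -4.900e-03]
 [ 9.998e-01 -1.790e-02 -0.000e+00]
 [-1.000e-04 -4.900e-03 -1.000e+00]]
y-axis angle -1.0251375042276503
to go mm [-0.17666968  0.66127541  2.91286022]
```

Gripped at 24 N. The lateral force is small, so I'll trim 1 mm and turn gently. Anticlockwise from above is negative rz.

```bash
python3 -m creep '[{"x":0,"y":-1,"z":0,"rx":0,"ry":0,"rz":0,"grip":0},{"x":0,"y":0,"z":0,"rx":0,"ry":0,"rz":-1,"grip":0},{"x":0,"y":0,"z":0,"rx":0,"ry":0,"rz":-2,"grip":0},{"x":0,"y":0,"z":0,"rx":0,"ry":0,"rz":-3,"grip":0},{"x":0,"y":0,"z":0,"rx":0,"ry":0,"rz":-3,"grip":0},{"x":0,"y":0,"z":0,"rx":0,"ry":0,"rz":-3,"grip":0},{"x":0,"y":0,"z":0,"rx":0,"ry":0,"rz":-3,"grip":0},{"x":0,"y":0,"z":0,"rx":0,"ry":0,"rz":-3,"grip":0},{"x":0,"y":0,"z":0,"rx":0,"ry":0,"rz":-3,"grip":0},{"x":0,"y":0,"z":0,"rx":0,"ry":0,"rz":-3,"grip":0}]'
python3 -m creep '[{"x":0,"y":0,"z":0,"rx":0,"ry":0,"rz":-3,"grip":0},{"x":0,"y":0,"z":0,"rx":0,"ry":0,"rz":-3,"grip":0},{"x":0,"y":0,"z":0,"rx":0,"ry":0,"rz":-3,"grip":0},{"x":0,"y":0,"z":0,"rx":0,"ry":0,"rz":-3,"grip":0},{"x":0,"y":0,"z":0,"rx":0,"ry":0,"rz":-3,"grip":0},{"x":0,"y":0,"z":0,"rx":0,"ry":0,"rz":-3,"grip":0},{"x":0,"y":0,"z":0,"rx":0,"ry":0,"rz":-3,"grip":0},{"x":0,"y":0,"z":0,"rx":0,"ry":0,"rz":-2,"grip":0},{"x":0,"y":0,"z":0,"rx":0,"ry":0,"rz":-1,"grip":0},{"x":0,"y":0,"z":0,"rx":0,"ry":0,"rz":0,"grip":0}]'
python3 st.py; python3 -c "
from plant import ctrl
s=ctrl.get_state();print(s['contact_force'],s['wrist_torque'])"
```

```text
time: 6.03
eef_pos: [0.4794, -0.0268, 0.1579]
tcp_rot: [0.551, 0.835, -0.001, -0.001]
contact_force: [-4.6, 0.5, 3.5]
opening: 0.195
finger_force: 24.6
time: 6.87
eef_pos: [0.4794, -0.0268, 0.1579]
tcp_rot: [0.366, 0.93, -0.0, -0.001]
contact_force: [-4.7, -0.2, 5.3]
opening: 0.196
finger_force: 24.6
[-2.670e-01 -1.090e-01  2.085e+00 -1.000e-03  1.167e+00 -1.087e+00] [ 0.4793601  -0.02684075  0.15788404] 0.1956811467428691 24.645837825955823
[[-7.314e-01  6.819e-01 -2.000e-03]
 [ 6.819e-01  7.314e-01 -1.000e-04]
 [ 1.300e-03 -1.400e-03 -1.000e+00]]
y-axis angle 47.007126259758216
to go mm [-0.58047063  0.32402398  2.88280801]
[-4.73816159 -0.22839742  5.29405155] [-0.00805175  0.94073294  0.0041574 ]
```

48° done, with steady force. I'll turn most of the rest and look.

```bash
python3 -m creep '[{"x":0,"y":0,"z":0,"rx":0,"ry":0,"rz":-1,"grip":0},{"x":0,"y":0,"z":0,"rx":0,"ry":0,"rz":-2,"grip":0},{"x":0,"y":0,"z":0,"rx":0,"ry":0,"rz":-3,"grip":0},{"x":0,"y":0,"z":0,"rx":0,"ry":0,"rz":-3,"grip":0},{"x":0,"y":0,"z":0,"rx":0,"ry":0,"rz":-3,"grip":0},{"x":0,"y":0,"z":0,"rx":0,"ry":0,"rz":-3,"grip":0},{"x":0,"y":0,"z":0,"rx":0,"ry":0,"rz":-3,"grip":0},{"x":0,"y":0,"z":0,"rx":0,"ry":0,"rz":-3,"grip":0},{"x":0,"y":0,"z":0,"rx":0,"ry":0,"rz":-3,"grip":0},{"x":0,"y":0,"z":0,"rx":0,"ry":0,"rz":-3,"grip":0}]'
python3 -m creep '[{"x":0,"y":0,"z":0,"rx":0,"ry":0,"rz":-3,"grip":0},{"x":0,"y":0,"z":0,"rx":0,"ry":0,"rz":-3,"grip":0},{"x":0,"y":0,"z":0,"rx":0,"ry":0,"rz":-3,"grip":0},{"x":0,"y":0,"z":0,"rx":0,"ry":0,"rz":-3,"grip":0},{"x":0,"y":0,"z":0,"rx":0,"ry":0,"rz":-3,"grip":0},{"x":0,"y":0,"z":0,"rx":0,"ry":0,"rz":-3,"grip":0},{"x":0,"y":0,"z":0,"rx":0,"ry":0,"rz":-2,"grip":0},{"x":0,"y":0,"z":0,"rx":0,"ry":0,"rz":-1,"grip":0},{"x":0,"y":0,"z":0,"rx":0,"ry":0,"rz":0,"grip":0},{"x":0,"y":0,"z":0,"rx":0,"ry":0,"rz":0,"grip":0}]'
python3 st.py
python3 - <<'E'
from plant import optics
import cv2,pickle,numpy as np
I=[]
for n in("wrist","top","scene"):
    c=optics.read_camera(n);pickle.dump(c,open(n+"3.pkl","wb"));I.append(c["color"])
r=lambda i,f:cv2.resize(i,None,fx=f,fy=f,interpolation=cv2.INTER_CUBIC)
a=r(I[1][165:275,290:395],3.6);b=r(I[2][180:280,285:395],3.6)
h=min(a.shape[0],b.shape[0]);cv2.imwrite("pics/ts3.png",np.hstack([a[:h],b[:h]]));cv2.imwrite("pics/w3.png",I[0])
E
```

```text
time: 7.7
eef_pos: [0.4793, -0.0269, 0.1579]
tcp_rot: [0.138, 0.99, -0.0, -0.001]
contact_force: [-6.0, -0.1, 5.2]
opening: 0.193
finger_force: 24.7
time: 8.53
eef_pos: [0.4794, -0.0269, 0.1579]
tcp_rot: [-0.043, 0.999, -0.0, -0.001]
contact_force: [-5.6, 0.2, 5.2]
opening: 0.192
finger_force: 24.7
[-2.670e-01 -1.090e-01  2.085e+00 -1.000e-03  1.167e+00 -1.925e+00] [ 0.47935243 -0.02692859  0.15789669] 0.1921163181816187 24.665323473745957
[[-9.962e-01 -8.680e-02 -2.000e-03]
 [-8.680e-02  9.962e-01 -4.000e-04]
 [ 2.000e-03 -2.000e-04 -1.000e+00]]
y-axis angle 94.97902777308069
to go mm [-0.64467526 -0.12673507  2.89544503]
```

View pics/ts3.png

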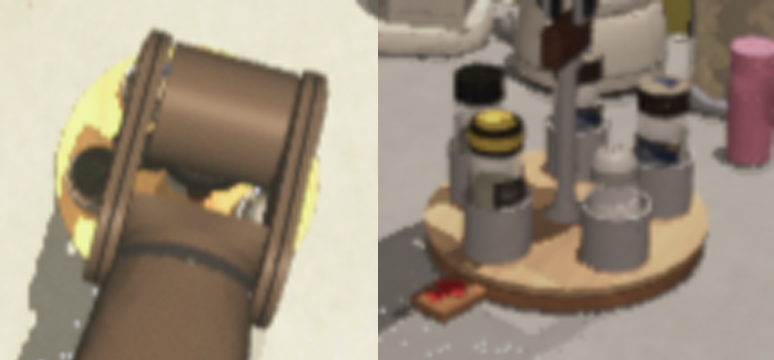

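View pics/w3.png

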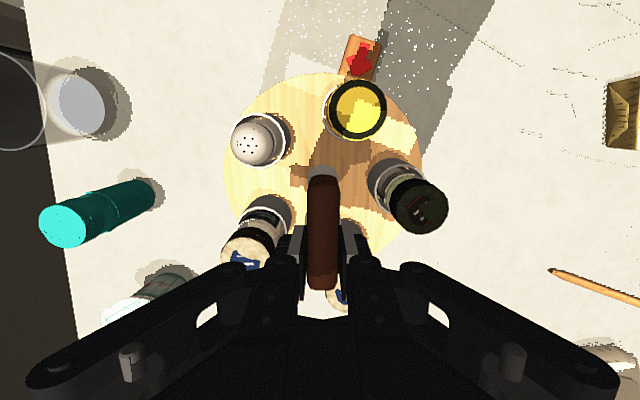

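The wrist view shows the yellow lid at (357,109) beside the pointer arrow at (360,60), and all the jars stand upright. The scene crop shows the lid's top at (497,124) and the pointer at (446,294). I'll compute what is left.

```bash
python3 - <<'E'
from h import *
w=pickle.load(open("wrist3.pkl","rb"));s=pickle.load(open("scene3.pkl","rb"))
ax=np.array([.480,-.027]);an=lambda v:np.degrees(np.arctan2(v[1],v[0]))
g=lambda a,b,z:px(s,285+(a-378)/3.6,180+b/3.6,z)
for n,l,p in(("w",px(w,357.5,109,.130),px(w,360,60,.012)),("s",g(497,122,.130),g(446,294,.012))):
    a=l[:2]-ax;b=p[:2]-ax;print(n,l,p,np.hypot(*a),np.hypot(*b),an(a),an(b),"left",an(b)-an(a))
E
```

```text
w [ 0.40640999 -0.00778661  0.13      ] [0.35266448 0.00262799 0.012     ] 0.07605684564271763 0.1307369594383556 165.36746841344993 166.9016722685702 left 1.5342038551202677
s [ 0.40024864 -0.01336175  0.13      ] [ 0.34552259 -0.00223163  0.012     ] 0.08090909410215635 0.13673933200215457 170.29574442183235 169.56408444629128 left -0.7316599755410778
```

The remaining angle is about 1°, well inside the ±9° tolerance. One small trim, settle, and hand in while gripping.

```bash
python3 -m creep '[{"x":0,"y":0,"z":0,"rx":0,"ry":0,"rz":-0.5,"grip":0},{"x":0,"y":0,"z":0,"rx":0,"ry":0,"rz":-0.5,"grip":0},{"x":0,"y":0,"z":0,"rx":0,"ry":0,"rz":0,"grip":0},{"x":0,"y":0,"z":0,"rx":0,"ry":0,"rz":0,"grip":0},{"x":0,"y":0,"z":0,"rx":0,"ry":0,"rz":0,"grip":0},{"x":0,"y":0,"z":0,"rx":0,"ry":0,"rz":0,"grip":0},{"x":0,"y":0,"z":0,"rx":0,"ry":0,"rz":0,"grip":0},{"x":0,"y":0,"z":0,"rx":0,"ry":0,"rz":0,"grip":0},{"x":0,"y":0,"z":0,"rx":0,"ry":0,"rz":0,"grip":0},{"x":0,"y":0,"z":0,"rx":0,"ry":0,"rz":0,"grip":0}]' && python3 -c "
from plant import sign_off
print(sign_off())"
```

```text
time: 9.52
eef_pos: [0.4794, -0.0269, 0.1579]
tcp_rot: [-0.052, 0.999, -0.0, -0.001]
contact_force: [-4.9, -0.0, 5.0]
opening: 0.19
finger_force: 24.7
the job is handed in; nothing more can be done
None
```

I turned the carousel about 97° anticlockwise, so the yellow-marked jar stands at the red pointer to within about 1–2° by my camera measurements; I handed the job in still gripping the bar at about 25 N, and no verdict came back.

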